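Find the sample tube that rubs in an analyser carousel and seat it

ROBOT

A 6-joint arm with a two-finger parallel gripper is mounted at the origin on a cart in front of the work surface, level with it; the furniture and walls round the work are solid. World frame = base frame: x ahead of the robot, y to its left, z up, the work surface at z = 0. Lengths are in m, angles in rad, forces in N, time in s.
With the tool pointing down it reaches from about 0.3 to 0.875 m from the base axis. Payload 6.4 kg.
Tool frame: the origin (TCP) lies between the finger pads; the fingertips stand 19 mm ahead of it and the grasp point (between the pads) is the TCP (ctrl.tips_ahead is the z of the fingertips in the tool frame, in m); z points along the fingers, y is the line along which they close (so a half turn about z gives the same grasp; the last joint's range is limited). The gripper opens to 85 mm and grips with 20 to 120 N. Pads are 22 mm wide; open, the fingers measure 114 mm over their backs; the gripper's body (76 mm by 85 mm) begins 54 mm behind the grasp point. The pads swing forward as they close: fully open they stand 13 mm farther back than shut.
Start: joints at [-1.376, 0.181, 1.607, -0, 1.354, -0.206], TCP at [0.224, -0.529, 0.25] pointing down, gripper open.
Joint ranges: [-2.99, 2.99], [-0.89, 2.07], [0.3, 2.58], [-1.14, 4.28], [0, 2.63], [-3.12, 3.12]. Speed limits (rad/s): [2.57, 2.57, 3.01, 3.14, 3.14, 3.14].

INTERFACE

Orientations are given as a unit quaternion [w, x, y, z].
In Python, from bench import readout, vision, ctrl gives the robot as it stands.
- The arm moves only by the tool play_rows, never from a script. Its arguments are lists of equal length, an entry for each row: "xyz": the shift along the tool's x, y, z in mm, a list of three; "rot": the turn, a rotation vector about the tool's x, y, z in rad, a list of three; "grip": the opening, from 0 (shut) to 1 (fully open). In form: {"xyz": [[x, y, z], ...], "rot": [[rx, ry, rz], ...], "grip": [grip, ...]}. A call has exactly 10 rows; each row is the pose to reach, as a shift and turn from the pose commanded when the call began, along the tool's axes at that moment; what a row does not reach only later rows make up. A row lasts 1/8 s, in which the tool goes at most 62.5 mm and 10.7 degrees, less where a joint would pass 70% of its speed; a pose out of reach is approached as far as the arm can. A call with a gripper value outside its range is refused whole. The fingers move at their own pace and stop on an object; the grip force is fixed at half the most. Time passes only in rows, so rows that repeat a pose let the fingers close, or fill a call up. It gives the time, the measured TCP pose, the force, the opening and the grip force at its end, in the units of the state.
- readout.get_obs(): the state, without advancing time (a new reading comes with each control period).
- vision.camera(name): name is "scene" or "top" or "wrist"; returns a dict with "color" (384x512x3 uint8, red, green, blue), "depth" (384x512 float32, m along the optical axis (not along the pixel's ray), 0 where there is no reading), "camera_matrix" (3x3 intrinsics, pixels), "k1" (the pictures are not rectified: a ray, as slopes to the right and down, at radius r is drawn at 1 + k1 r^2 times it, then the intrinsics apply), "extrinsics" (4x4, takes a point from camera to world coordinates); the wrist camera has in their place "hand_eye" (4x4, takes a point from camera to tool coordinates, whose origin is the TCP and whose axes are the flange's). Camera axes: x right, y down, z forward; pixel columns grow to the right and rows downward; lengths in m; the calibration is good to about 2 mm. A picture is of the moment at which its call begins: read the wrist's pose just before it.
- ctrl.hand_in(): hands the job in; it is judged then, once.
The state is a dict: "time_s": time; "q": joint angles; "dq": joint speeds; "joint_efforts": joint torques, N m; "eef_pos": TCP position; "eef_rot": TCP orientation; "wrist_force": force on the tool from outside, world axes, zero at the start; "torque": the same for the moment, N m; "opening": opening from 0.0 (shut) to 1.0 (fully open); "grasp_force": force on a finger pad.
Only numpy, scipy, OpenCV 4.12 (cv2) and the standard library are available. Lean on these libraries where they do the work, as an engineer would, in place of code of your own. Each camera call takes 0.05 s, during which the arm holds its last target. There are 200 camera calls.

TASK

One of the eight capped sample tubes in the analyser's carousel is not pushed fully home and rubs under the sampling arm, so the run has stalled. Turn the carousel gently by the red handle of its hand wheel until you feel which tube drags under the arm, turn that tube out from under the arm and press it home gently without touching the other tubes. Then turn the carousel so that this same tube stands centred under the sampling arm again, and let go.

Things in the scene. Friction and masses are not known exactly. Their poses are not given: they have to be found in the camera images.
- analyser: round white drive housing of a sample analyser, 260 mm across, 30 mm high, fixed; origin on the carousel's vertical axis at worktop level. Its own +x points to the tower of the sampling arm (36 x 60 mm, 175 mm high, inner face 152 mm from the axis; its foot reaches out to 195 mm); a low key panel stands out on the robot's side to 160 mm from the axis
- deck (a point): fixed point on the carousel axis at the top of the upper blue deck, 94 mm above the worktop; decks 232 mm across. Eight purple-capped tubes stand at equal 45 degree steps on a circle of 95 mm radius; caps 18 mm across, cap top 145.5 to 146 mm above the worktop when seated. The carousel turns endlessly both ways, needs about 0.04 N m and stays where it is left
- hub (a point): fixed point on the carousel axis at the rim top of the black hand wheel (104 mm across), 162 mm above the worktop; the wheel is clamped to the carousel and turns with it. How its handle stands to the tubes differs from start to start
- head: fixed sampling arm: white beam 26 mm wide from the tower inwards to 82 mm from the carousel axis, underside 159 mm, top 173 mm above the worktop, with a thin hose above it up to 185 mm; origin and axes are those of the analyser
- needle (a point): point under the arm's needle, on the tube circle, 145.5 mm above the worktop. A sprung bowed steel shoe, 34 mm long along that circle, hangs here 1.2 mm above seated caps. A proud cap touches it from about 12 degrees before to 12 degrees past centre, alike on both sides; drag rises by some 0.3 to 0.6 N m as the cap climbs the shoe and is lower on the way out
- grip (a point): grip point on the axis of the red handle, 17 mm below its top: a smooth upright cylinder 16 mm across and 41 mm high, 40 mm from the carousel axis, foot 163 mm and top 204 mm above the worktop. It spins freely on its pin, so held at a fixed gripper yaw and led round in a circle it turns the carousel
- handle: the red handle; origin on its axis at its foot, 163 mm above the worktop; its own turn about its pin means nothing
- loose_tube (a joint): how far the one unseated tube stands above its home position, m: 0.003 to 0.004 at the start, 0 fully home. It does not tell which tube it is. A clip holds the tube at its height; it slides down under about 7 N and stops on a rubber cushion when home (about 2 mm give at 10 N)
- bench_timer: white bench timer, 62 x 62 x 19 mm, lying left of the analyser; origin at its underside
- tally_counter: round hand tally counter, 55 x 69 x 19 mm, lying left of the analyser; origin at its underside
- stain_red: red stain bottle with white cap, 40 mm across, 88 mm high, standing behind the analyser; origin at its foot
- stain_violet: violet stain bottle with white cap, 40 mm across, 88 mm high, standing behind the analyser; origin at its foot
- petri_1: clear lidded petri dish, 60 mm across, 16 mm high, lying right of the analyser; origin at its underside

How it is judged:
By the outcome, as a careful person would: the job done as asked, in the order asked, and still so for the second after the job is handed in, with the robot touching nothing.
It also fails if it takes over 72 s, if anything falls off the work surface, if the arm or the gripper's body presses on something with over 40 N, if the wrist force passes 120 N, or if a joint passes its speed limit or range.

## Working session

There is one attempt and no reset: what is moved stays moved. The work goes in short steps, Python scripts to look and compute and a tool call to move; the robot and the scene stay as the last step left them, time stands still between calls to the robot, and variables do not carry over. Pictures are saved under pics/ and viewed, at most 10 in all, crops included, and the job is handed in when it is done.

Besides the shell and the picture viewer there is one more tool, called after "Request:" by a JSON object that holds its "fn" and its "kwargs". play_rows: Moves the arm, as the interface text tells. Its arguments: {"type":"object","properties":{"xyz":{"type":"array","items":{"type":"array","items":{"type":"number"}}},"rot":{"type":"array","items":{"type":"array","items":{"type":"number"}}},"grip":{"type":"array","items":{"type":"number"}}},"required":["xyz","rot","grip"]}

```bash
mkdir -p pics; ls; python3 - <<'E'
from bench import readout, vision, ctrl
import cv2,pickle
o=readout.get_obs();print(o)
for n in("scene","top"):
    c=vision.camera(n);pickle.dump(c,open(n+".pkl","wb"))
    cv2.imwrite(f"pics/{n}0.png",c["color"][:,:,::-1]);print(n,c["camera_matrix"],c["k1"],c["extrinsics"])
E
```

```text
pics
{'time_s': 0.0, 'q': array([-1.37629779e+00,  1.81506305e-01,  1.60799242e+00, -1.42582395e-05,
        1.35380435e+00, -2.06337116e-01]), 'dq': array([ 5.53085738e-04,  3.61633198e-04,  1.59392709e-05, -7.03207742e-04,
       -1.14799542e-03,  8.63121939e-04]), 'joint_efforts': array([-1.94335407e-03, -4.44874084e+01, -3.51339304e+01, -5.39960238e-04,
        9.21019411e-03,  1.84201940e-05]), 'eef_pos': array([ 0.22424941, -0.52891237,  0.24941119]), 'eef_rot': array([-8.55233648e-04,  9.79982818e-01,  1.99080248e-01, -1.89831027e-06]), 'wrist_force': array([ 0.01592048, -0.17065275,  0.37580023]), 'torque': array([-0.02660604, -0.0539041 , -0.01165916]), 'grasp_force': 0.0, 'opening': 0.9995686791577333}
scene [[390.26165938   0.         262.8044018 ]
 [  0.         390.26165938 189.05026984]
 [  0.           0.           1.        ]] 0.027018549998299963 [[-0.75492549 -0.49223875  0.43334573  0.09325247]
 [-0.65570993  0.57812181 -0.48561267  0.63082495]
 [-0.01148925 -0.65075048 -0.75920472  1.02521846]
 [ 0.          0.          0.          1.        ]]
top [[381.02497436   0.         252.10142978]
 [  0.         381.02497436 196.42611801]
 [  0.           0.           1.        ]] 0.005321434891176645 [[-0.01122213 -0.98592853  0.1667903   0.40678641]
 [-0.99958939  0.00666309 -0.0278685   0.07518385]
 [ 0.02636501 -0.16703455 -0.98559847  1.25601737]
 [ 0.          0.          0.          1.        ]]
```

View pics/scene0.png

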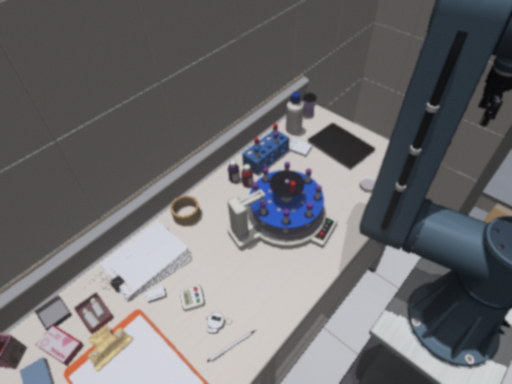

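View pics/top0.png

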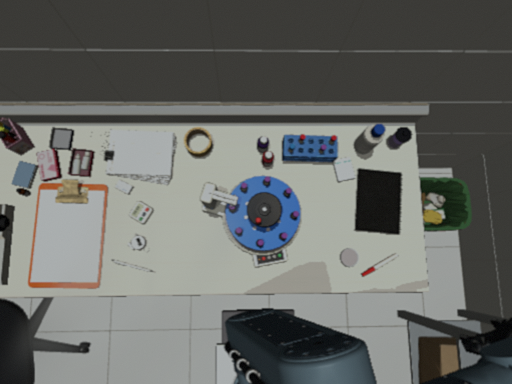

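The scene picture shows the tower at (238,218), the blue deck round (287,200) and the red handle near (292,185). In the top view the deck is centred near (263,212), the tower is at (208,193) and the red handle at (258,220).

```bash
cat > h.py <<'E'
import numpy as np,cv2,pickle
def ray(c,uv,E=None):
    K=c["camera_matrix"];E=c["extrinsics"] if E is None else E
    d=(np.atleast_2d(uv)-[K[0,2],K[1,2]])/[K[0,0],K[1,1]]
    s=d.copy()
    for _ in range(20): s=d/(1+c["k1"]*(s**2).sum(1,keepdims=True))
    D=np.c_[s,np.ones(len(s))]@E[:3,:3].T
    return E[:3,3],D
def onz(c,uv,z,E=None):
    o,D=ray(c,uv,E); return (o+D*((z-o[2])/D[:,2])[:,None])[:,:2]
def blobs(m,amin):
    n,l,s,ce=cv2.connectedComponentsWithStats(m.astype(np.uint8))
    return [(ce[i],s[i,4],l==i) for i in range(1,n) if s[i,4]>=amin]
def circ(p):
    A=np.c_[2*p,np.ones(len(p))];x=np.linalg.lstsq(A,(p**2).sum(1),rcond=None)[0]
    return x[:2],np.sqrt(x[2]+x[:2]@x[:2])
E
python3 - <<'E'
from h import *
c=pickle.load(open("top.pkl","rb"));im=c["color"];hsv=cv2.cvtColor(im,cv2.COLOR_RGB2HSV)
x0,x1,y0,y1=190,315,165,275
M=np.zeros(im.shape[:2],bool);M[y0:y1,x0:x1]=1
H,S,V=[hsv[...,i].astype(int) for i in range(3)]
blue=M&(H>105)&(H<128)&(S>150)&(V>90)
b=max(blobs(blue,50),key=lambda t:t[1]);print("blue",b[0],b[1])
ct=cv2.convexHull(cv2.findContours(b[2].astype(np.uint8),0,1)[0][0])[:,0].astype(float)
p=onz(c,ct,.094);print("deck",circ(p))
ctr=circ(p)[0]
red=M&((H<8)|(H>172))&(S>150)&(V>90)
for q in blobs(red,4):print("red",q[0],q[1],onz(c,q[0],.204),onz(c,q[0],.19))
pur=M&(H>130)&(H<172)&(S>60)
for q in blobs(pur,6):
    w=onz(c,q[0],.144)[0]-ctr;print("pur",q[0],q[1],w,np.hypot(*w),np.degrees(np.arctan2(w[1],w[0])))
wh=M&(S<50)&(V>165)
cv2.imwrite("pics/c.png",cv2.resize(im[y0:y1,x0:x1,::-1],None,fx=6,fy=5.4,interpolation=2))
d=c["depth"];o,D=ray(c,np.argwhere(M)[:,::-1].astype(float))
P=o+D*d[M][:,None]
s=(P[:,2]>.163)&(P[:,2]<.18);print("z165-180",s.sum())
r=P[s,:2]-ctr; print("by r:");
rr=np.hypot(*r.T);k=(rr>90)&(rr<200)
a=np.arctan2(r[k,1],r[k,0]);print(np.degrees(np.median(a)),k.sum(),r[k].mean(0))
E
```

```text
blue [274.97588126 215.53061224] 1617
deck (array([0.55324187, 0.00936022]), np.float64(0.11197260641785232))
red [257.95454545 219.72727273] 22 [[0.51915904 0.02993299]] [[0.52065447 0.0293308 ]]
red [263.125 258.125] 8 [[0.41389619 0.0172692 ]] [[0.4139908  0.01649849]]
pur [266.84 179.36] 25 [ 0.09312816 -0.01023636] 0.0936890459680332 -6.27259752049727
pur [243.82608696 185.56521739] 23 [0.07465085 0.05862986] 0.094922125065892 38.145656420058025
pur [288.   190.68] 25 [ 0.05834987 -0.07268757] 0.09321046607558994 -51.2442832436698
pur [231.5        207.33333333] 18 [0.00958764 0.09538691] 0.09586753698680797 84.2602965630571
pur [295.25       213.71428571] 28 [-0.01080569 -0.09224792] 0.09287863536475092 -96.68103952438436
pur [238.39285714 230.17857143] 28 [-0.05776721  0.0754667 ] 0.09503827596294794 127.43283445044852
pur [283.38709677 235.38709677] 31 [-0.07414027 -0.05560791] 0.09267696473124389 -143.12876138961892
pur [259.5 242.5] 32 [-0.09406425  0.01441877] 0.09516293544848749 171.28516908630715
z165-180 660
by r:
nan 0 [nan nan]
  return _methods._mean(a, axis=axis, dtype=dtype,
  ret = ret.dtype.type(ret / rcount)
<stdin>:23: RuntimeWarning: Mean of empty slice.
  ret = um.true_divide(
```

View pics/c.png

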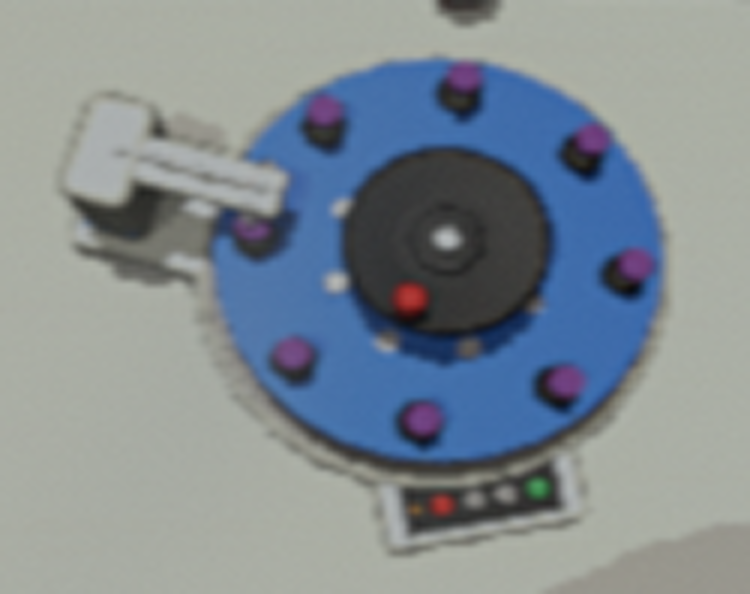

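The crop shows the beam from the tower at (100,150) to its tip at (285,190), the red handle at (410,298), and eight caps, one of them close to the beam at (252,228).

```bash
cat >> h.py <<'E'
from scipy.spatial.transform import Rotation as Ro
def pose(o):
    T=np.eye(4);w,x,y,z=o["eef_rot"];T[:3,:3]=Ro.from_quat([x,y,z,w]).as_matrix();T[:3,3]=o["eef_pos"];return T
def delta(o,p,yaw=None):
    T=pose(o);d=1000*T[:3,:3].T@(np.array(p)-T[:3,3])
    r=None
    if yaw is not None:
        cy,sy=np.cos(yaw),np.sin(yaw);W=np.array([[cy,sy,0],[sy,-cy,0],[0,0,-1]])
        r=Ro.from_matrix(T[:3,:3].T@W).as_rotvec()
    return d,r
E
python3 - <<'E'
from h import *
from bench import readout,vision
o=readout.get_obs()
print(delta(o,[.50,.02,.38],.4))
c=vision.camera("wrist");print(c["hand_eye"],c["camera_matrix"][0,0])
c=pickle.load(open("top.pkl","rb"))
ctr=np.array([.5531,.0110])
g=lambda x,y:[x/6+190,y/5.4+165]
a=onz(c,[g(135,158),g(285,188)],.173)-ctr;print(a,np.degrees(np.arctan2(*(a[0]-a[1])[::-1])),np.hypot(*a.T),np.degrees(np.arctan2(a[:,1],a[:,0])))
E
```

```text
(array([ 468.0960891 , -398.08856117, -129.76041931]), array([-0.00153722, -0.00031466,  0.00077191]))
[[-9.52514888e-04 -9.49622346e-01 -3.13395106e-01  7.99216340e-02]
 [ 9.99999546e-01 -8.94325657e-04 -3.29433434e-04 -3.17546414e-04]
 [ 3.25600663e-05 -3.13395278e-01  9.49622767e-01 -1.22280519e-01]
 [ 0.00000000e+00  0.00000000e+00  0.00000000e+00  1.00000000e+00]] 333.91745488888427
[[0.04405918 0.14752131]
 [0.0273603  0.07568835]] 76.91299274482787 [0.15396022 0.08048175] [73.37105123 70.12577086]
```

Request:
{"fn": "play_rows", "kwargs": {"xyz": [[30,-20,-30],[80,-55,-60],[135,-95,-90],[190,-130,-120],[240,-167,-130],[290,-203,-130],[340,-238,-130],[390,-273,-130],[440,-308,-130],[485,-340,-130]], "rot": [[0,0,0],[0,0,0],[0,0,0],[0,0,0],[0,0,0],[0,0,0],[0,0,0],[0,0,0],[0,0,0],[0,0,0]], "grip": [1,1,1,1,0.6,0.6,0.6,0.6,0.6,0.6]}}

```text
time_s: 1.4
eef_pos: [0.532, -0.0364, 0.3802]
eef_rot: [0.0, 0.98, 0.199, 0.0]
wrist_force: [1.4, -0.5, 0.5]
opening: 0.599
grasp_force: 0.0
```

Request:
{"fn": "play_rows", "kwargs": {"xyz": [[25,-17,0],[40,-27,0],[47,-31,0],[47,-31,0],[47,-31,0],[47,-31,0],[47,-31,0],[47,-31,0],[47,-31,0],[47,-31,0]], "rot": [[0,0,0],[0,0,0],[0,0,0],[0,0,0],[0,0,0],[0,0,0],[0,0,0],[0,0,0],[0,0,0],[0,0,0]], "grip": [0.6,0.6,0.6,0.6,0.6,0.6,0.6,0.6,0.6,0.6]}}

```text
time_s: 2.65
eef_pos: [0.5625, 0.0085, 0.3803]
eef_rot: [-0.0, 0.98, 0.199, -0.0]
wrist_force: [0.1, -1.4, 0.7]
opening: 0.598
grasp_force: 0.0
```

```bash
cat > look.py <<'E'
import sys
from h import *
from bench import readout,vision
o=readout.get_obs();c=vision.camera("wrist");c["obs"]=o;c["extrinsics"]=pose(o)@c["hand_eye"]
n=sys.argv[1];pickle.dump(c,open(n+".pkl","wb"));cv2.imwrite(f"pics/{n}.png",c["color"][:,:,::-1])
print(o["time_s"],o["eef_pos"],o["wrist_force"],o["opening"])
E
python3 look.py w1
```

```text
2.65 [0.56248643 0.00851278 0.38025852] [ 0.13377378 -1.43214144  0.66933361] 0.5984974238559828
```

View pics/w1.png

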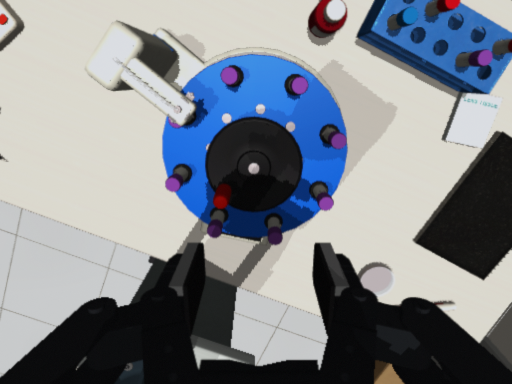

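The wrist view shows the whole carousel: wheel centre near (253,165), handle top near (220,200), beam from (115,75) to (190,110), and seven caps clear with the eighth half hidden at (177,122).

```bash
python3 - <<'E'
from h import *
c=pickle.load(open("w1.pkl","rb"));im=c["color"];hsv=cv2.cvtColor(im,cv2.COLOR_RGB2HSV)
H,S,V=[hsv[...,i].astype(int) for i in range(3)]
M=np.zeros(im.shape[:2],bool);M[60:243,150:352]=1
d=c["depth"];print("depth hub",d[150,260],d[110,165])
pur=M&(H>128)&(H<172)&(S>70)&(V>50)
cs=[]
for q in blobs(pur,40):
    cs.append([*q[0],q[1]]);
cs=np.array(cs);w=onz(c,cs[:,:2],.141)
full=cs[:,2]>.75*np.median(cs[:,2])
# centre from regular 8-gon: circle fit
ct,r=circ(w[full]);print("caps",ct,r,full.sum())
bl=M&(V<45);b=max(blobs(bl[:, :],100),key=lambda t:t[1])
m=b[2].astype(np.uint8)
dd=np.hypot(np.arange(512)[None]-253,np.arange(384)[:,None]-165)<47
red=M&((H<8)|(H>172))&(S>150)&(V>40)
m=((V<60)&dd).astype(np.uint8)
hull=cv2.convexHull(max(cv2.findContours(m,0,1)[0],key=cv2.contourArea))[:,0].astype(float)
print("wheel",circ(onz(c,hull,.162)))
for a,n,ww in zip(np.degrees(np.arctan2(*(w-ct).T[::-1])),cs,w): print(n.round(1),a.round(2),(a%45).round(2),np.hypot(*(ww-ct)).round(4))
for q in blobs(red,30):
    ys,xs=np.nonzero(q[2]);print("red",q[0],q[1],xs.min(),xs.max(),ys.min(),ys.max())
    for z in(.204,.1835):print(z,onz(c,q[0],z)-ct)
    # top brighter part
    print("bright",np.median(V[q[2]]))
# beam: depth-based top face
o,D=ray(c,np.argwhere(np.ones(im.shape[:2]))[:,::-1].astype(float))
P=(o+D*d.reshape(-1)[:,None])
r=P[:,:2]-ct;a=np.degrees(np.arctan2(r[:,1],r[:,0]));R=np.hypot(*r.T)
k=(P[:,2]>.166)&(P[:,2]<.179)&(R>88)&(R<148)&(abs(a-74)<25)
print("beam",k.sum(),np.median(P[k,2]));q=r[k];mu=q.mean(0);u=np.linalg.svd(q-mu,full_matrices=False)[2][0]
print(np.degrees(np.arctan2(*mu[::-1])),np.degrees(np.arctan2(*u[::-1])))
for z in (.14,):
    kk=(P[:,2]>.139)&(P[:,2]<.152)&(R>85)&(R<105);
    for i,t in enumerate(np.degrees(np.arctan2(*(w-ct).T[::-1]))):
        s=kk&(abs((a-t+180)%360-180)<6);print(t.round(0),s.sum(),np.percentile(P[s,2],[50,80,90]).round(4) if s.sum() else '')
E
```

```text
depth hub 0.3488775 0.32189608
caps [0.55360862 0.01106238] 0.09503586543996667 5
wheel (array([0.55351519, 0.01149282]), np.float64(0.049904068563904065))
[229.4  75.3 244. ] 37.9 37.9 0.095
[298.9  84.8 234. ] -6.88 38.12 0.095
[173.9 124.2  43. ] 86.67 41.67 0.0952
[338.1 140.2 201. ] -51.98 38.02 0.0953
[172.7 183.3 181. ] 127.69 37.69 0.0951
[325.3 202.  179. ] -96.67 38.33 0.0949
[213.5 230.6 132. ] 172.81 37.81 0.096
[274.8 237.7 115. ] -142.0 38.0 0.0957
red [221.90577508 196.03951368] 329 214 230 184 208
0.204 [[-0.02747929  0.02021352]]
0.1835 [[-0.0350208   0.01961481]]
bright 68.0
beam 0 nan
  return _methods._mean(a, axis=axis, dtype=dtype,
  ret = ret.dtype.type(ret / rcount)
<stdin>:32: RuntimeWarning: Mean of empty slice.
  ret = um.true_divide(
Traceback (most recent call last):
IndexError: index 0 is out of bounds for axis 0 with size 0
```

```bash
python3 - <<'E'
from h import *
c=pickle.load(open("w1.pkl","rb"));im=c["color"]
ct=np.array([.5536,.0112]);d=c["depth"]
vu=np.argwhere(np.ones(im.shape[:2]))
o,D=ray(c,vu[:,::-1].astype(float));P=(o+D*d.reshape(-1)[:,None])
i=110*512+165;print(P[i],P[95*512+150],P[i,:2]-ct)
r=P[:,:2]-ct;a=np.degrees(np.arctan2(r[:,1],r[:,0]));R=np.hypot(*r.T)
k=(P[:,2]>.164)&(P[:,2]<.19)&(R>84)&(R<148) if 0 else (P[:,2]>.164)&(P[:,2]<.19)&(R>.084)&(R<.146)&(abs(a-74)<25)
print(k.sum(),np.median(P[k,2]))
for lo in np.arange(.084,.146,.01):
    s=k&(R>=lo)&(R<lo+.01);t=a[s];print(lo.round(3),s.sum(),np.percentile(t,[2,50,98]).round(1),((t.min()+t.max())/2).round(2),np.radians(np.ptp(t))*lo)
q=r[k];mu=q.mean(0);u=np.linalg.svd(q-mu,full_matrices=False)[2][0];print(np.degrees(np.arctan2(*mu[::-1])),u,np.degrees(np.arctan2(*u[::-1])))
for t in (-142,-96.7,-52,-7,38,83,128,173):
    s=(P[:,2]>.139)&(P[:,2]<.155)&(R>.085)&(R<.105)&(abs((a-t+180)%360-180)<6);print(t,s.sum(),np.percentile(P[s,2],[50,80,90]).round(4) if s.sum() else '')
cv2.imwrite("pics/w1c.png",cv2.resize(im[10:140,75:220,::-1],None,fx=5,fy=4.5,interpolation=2))
E
```

```text
[0.57544332 0.11257598 0.17263129] [0.5832425  0.13015582 0.17262725] [0.02184332 0.10137598]
1844 0.17159727968076635
0.084 286 [65.  72.3 80.9] 73.19 0.024961305164385862
0.094 289 [65.8 72.4 80.1] 73.29 0.025881760236172138
0.104 295 [66.5 72.5 79.5] 73.18 0.02602473245079034
0.114 296 [67.  72.5 78.9] 73.15 0.02540518167848903
0.124 307 [67.5 72.5 78.5] 73.11 0.025532888401934028
0.134 314 [67.7 72.4 77.8] 72.91 0.02523987274994106
0.144 57 [67.9 72.5 77.7] 72.87 0.025382220717517827
72.5248706639037 [-0.30288203 -0.95302806] -107.63078723591947
-142 167 [0.1437 0.1444 0.1446]
-96.7 176 [0.1446 0.1453 0.1457]
-52 221 [0.1444 0.1451 0.1456]
-7 243 [0.1445 0.1451 0.1454]
38 255 [0.1472 0.1479 0.1483]
83 54 [0.1445 0.145  0.1453]
128 198 [0.1445 0.1452 0.1455]
173 176 [0.144  0.1449 0.1451]
```

View pics/w1c.png

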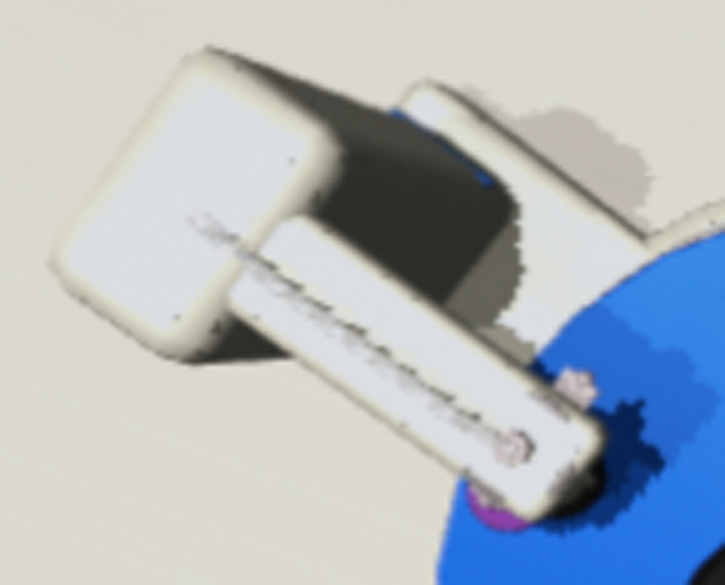

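The crop shows the beam running from tower (150,230) to its tip near (560,470), with a seated cap peeking out at (505,505). From depth, the arm lies at about 72.6°, and the cap at 38° stands about 3 mm higher than the rest. I'll confirm that by feel.

Request:
{"fn": "play_rows", "kwargs": {"xyz": [[-5,-5,20],[-15,-18,55],[-25,-30,90],[-31,-37,120],[-31,-37,140],[-32,-38,148],[-32,-38,150],[-32,-38,150],[-32,-38,150],[-32,-38,150]], "rot": [[0,0,0],[0,0,0],[0,0,0],[0,0,0],[0,0,0],[0,0,0],[0,0,0],[0,0,0],[0,0,0],[0,0,0]], "grip": [0.6,0.6,0.6,0.6,0.6,0.6,0.6,0.6,0.6,0.6]}}

```text
time_s: 3.95
eef_pos: [0.5185, 0.0309, 0.2309]
eef_rot: [0.0, 0.98, 0.199, 0.0]
wrist_force: [0.4, 0.7, -0.1]
opening: 0.599
grasp_force: 0.0
```

```bash
python3 - <<'E'
from h import *
from bench import readout
o=readout.get_obs();print(o["eef_pos"],o["wrist_force"],o["q"],delta(o,[.5187,.0308,.187]))
E
```

```text
[0.51854539 0.03088865 0.23085355] [ 0.38522535  0.67823094 -0.13401336] [-1.69259569e-01  7.44134200e-02  1.76637907e+00 -8.53495348e-06
  1.29980424e+00  1.00078613e+00] (array([ 0.0712007 ,  0.11806704, 43.85369773]), None)
```

Request:
{"fn": "play_rows", "kwargs": {"xyz": [[0,0,12],[0,0,26],[0,0,38],[0,0,44],[0,0,44],[0,0,44],[0,0,44],[0,0,44],[0,0,44],[0,0,44]], "rot": [[0,0,0],[0,0,0],[0,0,0],[0,0,0],[0,0,0],[0,0,0],[0,0,0],[0,0,0],[0,0,0],[0,0,0]], "grip": [0.6,0.6,0.6,0.6,0.4,0.2,0.1,0.1,0.1,0.1]}}

```text
time_s: 5.2
eef_pos: [0.5189, 0.0308, 0.1869]
eef_rot: [0.0, 0.98, 0.199, 0.001]
wrist_force: [3.4, -1.3, 1.3]
opening: 0.167
grasp_force: 58.9
```

```bash
cat > st.py <<'E'
from h import *
from bench import readout
ct=np.array([.5536,.0112])
o=readout.get_obs();r=o["eef_pos"][:2]-ct;R=np.hypot(*r);a=np.degrees(np.arctan2(r[1],r[0]))
f=o["wrist_force"];u=r/R;t=np.array([-u[1],u[0]])
print("t",o["time_s"],"pos",o["eef_pos"].round(4),"R",R.round(4),"ang",a.round(2),"F",f.round(2),"Ftan",(f[:2]@t).round(2),"Frad",(f[:2]@u).round(2),"op",round(o["opening"],3),"gf",o["grasp_force"],"yaw",np.degrees(np.arctan2(*pose(o)[1::-1,0])).round(2))
def arc(a0,a1,n,R0=.040,c=ct):
    T=pose(o);s=c+R*0+0
    p0=c+R0*np.array([np.cos(np.radians(a0)),np.sin(np.radians(a0))])
    for th in np.linspace(a0,a1,n+1)[1:]:
        p=c+R0*np.array([np.cos(np.radians(th)),np.sin(np.radians(th))])-p0
        print(th.round(1),(1000*T[:3,:3].T@np.r_[p,0])[:2].round(1))
import sys
if len(sys.argv)>2: arc(a if sys.argv[1]=='c' else float(sys.argv[1]),float(sys.argv[2]),int(sys.argv[3]))
E
python3 st.py c 178.7 10
```

```text
t 5.2 pos [0.5189 0.0308 0.1869] R 0.0399 ang 150.63 F [ 3.45 -1.29  1.31] Ftan -0.56 Frad -3.64 op 0.167 gf 58.85738169949036 yaw 22.96
153.4 [-1.5  1.2]
156.2 [-3.   2.5]
159.1 [-4.4  3.9]
161.9 [-5.7  5.4]
164.7 [-6.9  6.9]
167.5 [-8.1  8.4]
170.3 [-9.2 10.1]
173.1 [-10.2  11.7]
175.9 [-11.2  13.5]
178.7 [-12.   15.2]
```

Request:
{"fn": "play_rows", "kwargs": {"xyz": [[-1,0.8,0],[-2,1.6,0],[-3,2.5,0],[-3.9,3.4,0],[-4.7,4.3,0],[-5.5,5.2,0],[-6.3,6.2,0],[-7,7.1,0],[-7.7,8,0],[-8.4,8.9,0]], "rot": [[0,0,0],[0,0,0],[0,0,0],[0,0,0],[0,0,0],[0,0,0],[0,0,0],[0,0,0],[0,0,0],[0,0,0]], "grip": [0.1,0.1,0.1,0.1,0.1,0.1,0.1,0.1,0.1,0.1]}}

```text
time_s: 6.45
eef_pos: [0.5144, 0.0196, 0.1868]
eef_rot: [0.0, 0.98, 0.199, 0.001]
wrist_force: [5.5, 0.3, 5.4]
opening: 0.173
grasp_force: 59.2
```

```bash
python3 st.py 168.3 179.3 10
```

```text
t 6.45 pos [0.5144 0.0196 0.1868] R 0.0401 ang 167.94 F [5.47 0.33 5.42] Ftan -1.47 Frad -5.28 op 0.173 gf 59.24506614042912 yaw 22.96
169.4 [-0.4  0.6]
170.5 [-0.8  1.3]
171.6 [-1.3  1.9]
172.7 [-1.6  2.6]
173.8 [-2.   3.3]
174.9 [-2.4  3.9]
176.0 [-2.8  4.6]
177.1 [-3.1  5.3]
178.2 [-3.4  6. ]
179.3 [-3.7  6.7]
```

Request:
{"fn": "play_rows", "kwargs": {"xyz": [[-0.4,0.6,0],[-0.8,1.3,0],[-1.2,1.9,0],[-1.6,2.6,0],[-2,3.3,0],[-2.4,3.9,0],[-2.7,4.6,0],[-3,5.3,0],[-3.3,6,0],[-3.6,6.7,0]], "rot": [[0,0,0],[0,0,0],[0,0,0],[0,0,0],[0,0,0],[0,0,0],[0,0,0],[0,0,0],[0,0,0],[0,0,0]], "grip": [0.1,0.1,0.1,0.1,0.1,0.1,0.1,0.1,0.1,0.1]}}

```text
time_s: 7.7
eef_pos: [0.5135, 0.0129, 0.1868]
eef_rot: [-0.001, 0.98, 0.199, 0.001]
wrist_force: [3.6, 4.5, 7.0]
opening: 0.168
grasp_force: 59.4
```

```bash
python3 st.py 179.3 185.3 10
```

```text
t 7.7 pos [0.5135 0.0129 0.1868] R 0.0401 ang 177.57 F [3.61 4.46 7.  ] Ftan -4.61 Frad -3.42 op 0.168 gf 59.44566844787914 yaw 22.97
179.9 [-0.2  0.4]
180.5 [-0.3  0.8]
181.1 [-0.5  1.2]
181.7 [-0.6  1.5]
182.3 [-0.8  1.9]
182.9 [-0.9  2.3]
183.5 [-1.1  2.7]
184.1 [-1.2  3.1]
184.7 [-1.3  3.5]
185.3 [-1.5  3.9]
```

Request:
{"fn": "play_rows", "kwargs": {"xyz": [[-0.1,0.2,0],[-0.2,0.5,0],[-0.3,0.7,0],[-0.4,1,0],[-0.5,1.2,0],[-0.6,1.4,0],[-0.7,1.7,0],[-0.8,1.9,0],[-0.9,2.2,0],[-1,2.4,0]], "rot": [[0,0,0],[0,0,0],[0,0,0],[0,0,0],[0,0,0],[0,0,0],[0,0,0],[0,0,0],[0,0,0],[0,0,0]], "grip": [0.1,0.1,0.1,0.1,0.1,0.1,0.1,0.1,0.1,0.1]}}

```text
time_s: 8.95
eef_pos: [0.5135, 0.0119, 0.1868]
eef_rot: [-0.002, 0.98, 0.199, 0.001]
wrist_force: [5.1, 10.7, 8.2]
opening: 0.168
grasp_force: 59.6
```

```bash
python3 st.py c 128 20
```

```text
t 8.95 pos [0.5135 0.0119 0.1868] R 0.0401 ang 178.93 F [ 5.1  10.67  8.19] Ftan -10.76 Frad -4.9 op 0.168 gf 59.56741996269557 yaw 22.99
176.4 [ 0.8 -1.6]
173.8 [ 1.6 -3.2]
171.3 [ 2.5 -4.7]
168.7 [ 3.5 -6.2]
166.2 [ 4.5 -7.6]
163.7 [ 5.6 -9. ]
161.1 [  6.7 -10.4]
158.6 [  8.  -11.7]
156.0 [  9.2 -12.9]
153.5 [ 10.6 -14.1]
150.9 [ 11.9 -15.2]
148.4 [ 13.4 -16.3]
145.8 [ 14.8 -17.3]
143.3 [ 16.3 -18.2]
140.7 [ 17.9 -19.1]
138.2 [ 19.5 -19.9]
135.6 [ 21.1 -20.6]
133.1 [ 22.8 -21.3]
130.5 [ 24.5 -21.8]
128.0 [ 26.2 -22.3]
```

Request:
{"fn": "play_rows", "kwargs": {"xyz": [[1,-2.8,0],[2.6,-6,0],[4.5,-9,0],[6.6,-11.8,0],[9,-14.5,0],[11.6,-16.9,0],[14.4,-19.1,0],[17.3,-21,0],[20.5,-22.7,0],[23.8,-24.1,0]], "rot": [[0,0,0],[0,0,0],[0,0,0],[0,0,0],[0,0,0],[0,0,0],[0,0,0],[0,0,0],[0,0,0],[0,0,0]], "grip": [0.1,0.1,0.1,0.1,0.1,0.1,0.1,0.1,0.1,0.1]}}

```text
time_s: 10.2
eef_pos: [0.526, 0.0399, 0.1868]
eef_rot: [0.001, 0.98, 0.199, -0.0]
wrist_force: [2.3, -5.1, 6.0]
opening: 0.168
grasp_force: 59.4
```

```bash
python3 st.py
```

```text
t 10.2 pos [0.526  0.0399 0.1868] R 0.0398 ang 133.87 F [ 2.27 -5.12  6.  ] Ftan 1.91 Frad -5.27 op 0.168 gf 59.43235076148994 yaw 22.96
```

Request:
{"fn": "play_rows", "kwargs": {"xyz": [[0,0,0],[0,0,0],[0,0,0],[0,0,0],[0,0,0],[0,0,-15],[0,0,-45],[0,0,-85],[0,0,-115],[0,0,-120]], "rot": [[0,0,0],[0,0,0],[0,0,0],[0,0,0],[0,0,0],[0,0,0],[0,0,0],[0,0,0],[0,0,0],[0,0,0]], "grip": [0.1,0.3,0.6,0.6,0.6,0.6,0.6,0.6,0.6,0.6]}}

```text
time_s: 11.45
eef_pos: [0.5271, 0.0407, 0.31]
eef_rot: [0.001, 0.98, 0.199, 0.003]
wrist_force: [-0.2, 0.2, -0.8]
opening: 0.602
grasp_force: 0.0
```

Request:
{"fn": "play_rows", "kwargs": {"xyz": [[0,0,0],[0,0,0],[0,0,0],[5,5,0],[15,12,0],[25,20,0],[35,25,0],[40,30,0],[40,30,0],[40,30,0]], "rot": [[0,0,0],[0,0,0],[0,0,0],[0,0,0],[0,0,0],[0,0,0],[0,0,0],[0,0,0],[0,0,0],[0,0,0]], "grip": [0.6,0.5,0.3,0.1,0,0,0,0,0,0]}}

```text
time_s: 12.7
eef_pos: [0.5741, 0.0289, 0.3062]
eef_rot: [-0.0, 0.98, 0.199, -0.0]
wrist_force: [0.4, -0.1, -0.6]
opening: 0.001
grasp_force: 0.0
```

```bash
python3 look.py w2; cat > caps.py <<'E'
import sys
from h import *
c=pickle.load(open(sys.argv[1]+".pkl","rb"));im=c["color"];hsv=cv2.cvtColor(im,cv2.COLOR_RGB2HSV)
H,S,V=[hsv[...,i].astype(int) for i in range(3)]
ct=np.array([.5536,.0112]);d=c["depth"]
vu=np.argwhere(np.ones(im.shape[:2]));o,D=ray(c,vu[:,::-1].astype(float));P=o+D*d.reshape(-1)[:,None]
for q in blobs((H>128)&(H<172)&(S>70)&(V>50),60):
    w=onz(c,q[0],.142)[0];r=w-ct
    if not .085<np.hypot(*r)<.105: continue
    X=P[q[2].reshape(-1)];top=X[X[:,2]>np.percentile(X[:,2],85)-.0015]
    print(q[0].round(0),q[1],"w",w.round(4),"ang",np.degrees(np.arctan2(r[1],r[0])).round(2),"R",np.hypot(*r).round(4),"top z",np.median(top[:,2]).round(4),"xy",top[:,:2].mean(0).round(4))
rd=((H<8)|(H>172))&(S>150)&(V>40)
for q in blobs(rd,60):
    r=onz(c,q[0],.1835)[0]-ct
    if np.hypot(*r)<.05:print("handle",np.hypot(*r).round(4),np.degrees(np.arctan2(r[1],r[0])).round(2))
E
python3 caps.py w2
```

```text
12.7 [0.57411314 0.02885982 0.30621861] [ 0.3626265  -0.08522587 -0.64820181] 0.0007002805689705557
[275.  94.] 378 w [0.6429 0.0436] ang 19.93 R 0.095 top z 0.1475 xy [0.6427 0.0434]
[197. 121.] 218 w [0.5966 0.0955] ang 62.99 R 0.0946 top z 0.145 xy [0.5971 0.0946]
[351. 131.] 345 w [ 0.6401 -0.0285] ang -24.64 R 0.0952 top z 0.1446 xy [ 0.6397 -0.0262]
[165. 195.] 319 w [0.523  0.1004] ang 108.96 R 0.0943 top z 0.1447 xy [0.5219 0.1003]
[370. 205.] 317 w [ 0.5875 -0.0766] ang -68.87 R 0.0941 top z 0.1444 xy [ 0.5865 -0.0773]
[332. 266.] 295 w [ 0.5162 -0.0733] ang -113.89 R 0.0924 top z 0.1445 xy [ 0.5144 -0.0744]
[195. 263.] 212 w [0.4671 0.0516] ang 154.96 R 0.0954 top z 0.1442 xy [0.4694 0.0519]
handle 0.0399 132.55
```

Request:
{"fn": "play_rows", "kwargs": {"xyz": [[15,3,0],[35,7,0],[55,11,5],[65,13,30],[69,13.3,60],[69,13.3,90],[69,13.3,110],[69,13.3,120],[69,13.3,124],[69,13.3,126]], "rot": [[0,0,0],[0,0,0],[0,0,0],[0,0,0],[0,0,0],[0,0,0],[0,0,0],[0,0,0],[0,0,0],[0,0,0]], "grip": [0,0,0,0,0,0,0,0,0,0]}}

```text
time_s: 14.0
eef_pos: [0.6436, 0.0434, 0.1812]
eef_rot: [0.0, 0.98, 0.199, 0.001]
wrist_force: [-0.6, 0.4, 0.7]
opening: -0.001
grasp_force: 0.0
```

```bash
python3 - <<'E'
from h import *
from bench import readout,ctrl
o=readout.get_obs();print(ctrl.tips_ahead,o["eef_pos"],o["wrist_force"],delta(o,[.6429,.0436,.168]))
E
```

```text
0.019 [0.64358364 0.04340512 0.18120028] [-0.61083015  0.43587084  0.67259571] (array([-0.57173577, -0.45643211, 13.19914652]), None)
```

Lower slowly, 1.5 mm per row, to TCP z ≈ 0.1665 (about 2 mm into contact).

Request:
{"fn": "play_rows", "kwargs": {"xyz": [[-0.5,-0.4,3],[-0.5,-0.4,6],[-0.5,-0.4,9],[-0.5,-0.4,11],[-0.5,-0.4,12],[-0.5,-0.4,13],[-0.5,-0.4,13.7],[-0.5,-0.4,14.3],[-0.5,-0.4,14.7],[-0.5,-0.4,14.7]], "rot": [[0,0,0],[0,0,0],[0,0,0],[0,0,0],[0,0,0],[0,0,0],[0,0,0],[0,0,0],[0,0,0],[0,0,0]], "grip": [0,0,0,0,0,0,0,0,0,0]}}

```text
time_s: 15.25
eef_pos: [0.6429, 0.0435, 0.1669]
eef_rot: [0.0, 0.98, 0.199, 0.001]
wrist_force: [-2.2, -0.2, 7.0]
opening: -0.001
grasp_force: 3.2
```

Request:
{"fn": "play_rows", "kwargs": {"xyz": [[0,0,0.4],[0,0,0.7],[0,0,1],[0,0,1.3],[0,0,1.6],[0,0,1.9],[0,0,2.1],[0,0,2.3],[0,0,2.5],[0,0,2.5]], "rot": [[0,0,0],[0,0,0],[0,0,0],[0,0,0],[0,0,0],[0,0,0],[0,0,0],[0,0,0],[0,0,0],[0,0,0]], "grip": [0,0,0,0,0,0,0,0,0,0]}}

```text
time_s: 16.5
eef_pos: [0.6429, 0.0435, 0.1645]
eef_rot: [0.0, 0.98, 0.199, 0.001]
wrist_force: [-1.5, 0.1, 6.7]
opening: 0.003
grasp_force: 3.4
```

Request:
{"fn": "play_rows", "kwargs": {"xyz": [[0,0,0.2],[0,0,0.4],[0,0,0.6],[0,0,0.8],[0,0,1],[0,0,1.1],[0,0,1.2],[0,0,1.2],[0,0,1.2],[0,0,1.2]], "rot": [[0,0,0],[0,0,0],[0,0,0],[0,0,0],[0,0,0],[0,0,0],[0,0,0],[0,0,0],[0,0,0],[0,0,0]], "grip": [0,0,0,0,0,0,0,0,0,0]}}

```text
time_s: 17.75
eef_pos: [0.6434, 0.0433, 0.1645]
eef_rot: [0.001, 0.98, 0.199, 0.001]
wrist_force: [-3.8, -0.8, 11.5]
opening: 0.0
grasp_force: 5.8
```

Request:
{"fn": "play_rows", "kwargs": {"xyz": [[0,0,0.2],[0,0,0.4],[0,0,0.6],[0,0,0.8],[0,0,0.9],[0,0,0.9],[0,0,0.9],[0,0,0.9],[0,0,0.9],[0,0,0.9]], "rot": [[0,0,0],[0,0,0],[0,0,0],[0,0,0],[0,0,0],[0,0,0],[0,0,0],[0,0,0],[0,0,0],[0,0,0]], "grip": [0,0,0,0,0,0,0,0,0,0]}}

```text
time_s: 19.0
eef_pos: [0.6437, 0.0431, 0.1644]
eef_rot: [0.001, 0.98, 0.199, 0.002]
wrist_force: [-3.9, -0.5, 15.6]
opening: -0.001
grasp_force: 7.6
```

Request:
{"fn": "play_rows", "kwargs": {"xyz": [[0,0,-6],[0,0,-25],[0,0,-60],[0,0,-100],[-10,-4,-125],[-30,-12,-135],[-50,-20,-135],[-70,-28,-135],[-90,-36,-135],[-108,-43,-135]], "rot": [[0,0,0],[0,0,0],[0,0,0],[0,0,0],[0,0,-0.16],[0,0,-0.32],[0,0,-0.48],[0,0,-0.64],[0,0,-0.8],[0,0,-0.96]], "grip": [0,0,0,0,0,0,0,0,0.3,0.5]}}

```text
time_s: 20.25
eef_pos: [0.5255, 0.0412, 0.2969]
eef_rot: [0.0, 0.776, 0.631, 0.0]
wrist_force: [0.0, 0.0, 0.3]
opening: 0.422
grasp_force: 0.0
```

Request:
{"fn": "play_rows", "kwargs": {"xyz": [[0,0,0],[0,0,0],[0,0,0],[0,0,0],[0,0,0],[0,0,0],[0,0,0],[0,0,0],[0,0,0],[0,0,0]], "rot": [[0,0,-0.14],[0,0,-0.26],[0,0,-0.3],[0,0,-0.3],[0,0,-0.3],[0,0,-0.3],[0,0,-0.3],[0,0,-0.3],[0,0,-0.3],[0,0,-0.3]], "grip": [0.5,0.5,0.5,0.5,0.5,0.5,0.5,0.5,0.5,0.5]}}

```text
time_s: 21.5
eef_pos: [0.5262, 0.0411, 0.2959]
eef_rot: [-0.0, 0.675, 0.738, -0.0]
wrist_force: [-0.0, 0.6, -0.2]
opening: 0.503
grasp_force: 0.0
```

```bash
python3 look.py w3; python3 caps.py w3; cat > beam.py <<'E'
import sys
from h import *
c=pickle.load(open(sys.argv[1]+".pkl","rb"));ct=np.array([.5536,.0112])
vu=np.argwhere(np.ones(c["depth"].shape));o,D=ray(c,vu[:,::-1].astype(float));P=o+D*c["depth"].reshape(-1)[:,None]
r=P[:,:2]-ct;a=np.degrees(np.arctan2(r[:,1],r[:,0]));R=np.hypot(*r.T)
for lo in np.arange(.086,.146,.01):
    s=(P[:,2]>.169)&(P[:,2]<.19)&(abs(a-74)<20)&(R>=lo)&(R<lo+.01);t=a[s]
    if s.sum()>20:print(lo.round(3),s.sum(),np.percentile(t,[1,50,99]).round(2),np.percentile(t,[1,99]).mean().round(2))
E
python3 beam.py w3; python3 st.py
```

```text
21.5 [0.52617977 0.04109984 0.29594419] [-0.02559723  0.62205195 -0.15919112] 0.5033682974402542
[261. 107.] 388 w [0.5219 0.101 ] ang 109.46 R 0.0953 top z 0.1447 xy [0.5218 0.1008]
[192. 159.] 359 w [0.4679 0.0531] ang 153.97 R 0.0954 top z 0.1445 xy [0.4679 0.0522]
[392. 186.] 380 w [0.6414 0.0441] ang 20.53 R 0.0937 top z 0.1443 xy [0.6409 0.0438]
[186. 234.] 321 w [ 0.4644 -0.0179] ang -161.93 R 0.0938 top z 0.1439 xy [ 0.4644 -0.0191]
[371. 258.] 343 w [ 0.6373 -0.0269] ang -24.45 R 0.092 top z 0.1443 xy [ 0.6386 -0.0291]
[235. 288.] 337 w [ 0.513  -0.0708] ang -116.35 R 0.0915 top z 0.1445 xy [ 0.513  -0.0718]
[305. 301.] 96 w [ 0.5816 -0.0801] ang -72.96 R 0.0955 top z 0.1446 xy [ 0.5786 -0.0699]
handle 0.0396 132.91
0.086 466 [65.6  74.01 80.95] 73.27
0.096 489 [66.27 73.76 80.23] 73.25
0.106 505 [66.89 73.69 79.56] 73.23
0.116 523 [67.4  73.61 78.96] 73.18
0.126 535 [67.98 73.64 78.65] 73.32
0.136 538 [68.42 73.7  78.06] 73.24
t 21.55 pos [0.5262 0.0411 0.296 ] R 0.0405 ang 132.53 F [-0.65 -0.14  0.06] Ftan 0.57 Frad 0.33 op 0.5 gf 0.0 yaw 95.15
```

Request:
{"fn": "play_rows", "kwargs": {"xyz": [[0,0,25],[0,0,60],[0,0,85],[0,0,100],[0,0,107],[0,0,109],[0,0,109],[0,0,109],[0,0,109],[0,0,109]], "rot": [[0,0,0],[0,0,0],[0,0,0],[0,0,0],[0,0,0],[0,0,0],[0,0,0],[0,0,0],[0,0,0],[0,0,0]], "grip": [0.5,0.5,0.5,0.5,0.5,0.5,0.3,0.1,0.1,0.1]}}

```text
time_s: 22.8
eef_pos: [0.527, 0.041, 0.188]
eef_rot: [0.001, 0.675, 0.738, 0.001]
wrist_force: [1.3, -0.2, 5.3]
opening: 0.168
grasp_force: 58.8
```

```bash
python3 st.py c 185.6 20
```

```text
t 22.8 pos [0.527 0.041 0.188] R 0.0399 ang 131.8 F [ 1.32 -0.15  5.31] Ftan -0.88 Frad -0.99 op 0.168 gf 58.836970120319165 yaw 95.16
134.5 [-1.2 -1.5]
137.2 [-2.4 -2.9]
139.9 [-3.7 -4.3]
142.6 [-5.  -5.6]
145.2 [-6.4 -6.8]
147.9 [-7.9 -8. ]
150.6 [-9.4 -9.1]
153.3 [-11.  -10.1]
156.0 [-12.6 -11.1]
158.7 [-14.3 -11.9]
161.4 [-16.  -12.7]
164.1 [-17.7 -13.5]
166.8 [-19.5 -14.1]
169.5 [-21.3 -14.6]
172.1 [-23.1 -15.1]
174.8 [-24.9 -15.5]
177.5 [-26.8 -15.8]
180.2 [-28.7 -16. ]
182.9 [-30.5 -16.1]
185.6 [-32.4 -16.1]
```

Request:
{"fn": "play_rows", "kwargs": {"xyz": [[-1.2,-1.5,0],[-3.7,-4.3,0],[-6.4,-6.8,0],[-9.4,-9.1,0],[-12.6,-11.1,0],[-16,-12.7,0],[-19.5,-14.1,0],[-23.1,-15.1,0],[-25,-15.5,0],[-26.8,-15.8,0]], "rot": [[0,0,0],[0,0,0],[0,0,0],[0,0,0],[0,0,0],[0,0,0],[0,0,0],[0,0,0],[0,0,0],[0,0,0]], "grip": [0.1,0.1,0.1,0.1,0.1,0.1,0.1,0.1,0.1,0.1]}}

```text
time_s: 24.05
eef_pos: [0.5141, 0.0129, 0.188]
eef_rot: [0.001, 0.675, 0.738, 0.001]
wrist_force: [2.6, 1.6, 4.6]
opening: 0.168
grasp_force: 58.8
```

Request:
{"fn": "play_rows", "kwargs": {"xyz": [[-1.5,-0.1,0],[-3,-0.2,0],[-4.5,-0.3,0],[-5.6,-0.3,0],[-5.6,-0.3,0],[-5.6,-0.3,0],[-5.6,-0.3,0],[-5.6,-0.3,0],[-5.6,-0.3,0],[-5.6,-0.3,0]], "rot": [[0,0,0],[0,0,0],[0,0,0],[0,0,0],[0,0,0],[0,0,0],[0,0,0],[0,0,0],[0,0,0],[0,0,0]], "grip": [0.1,0.1,0.1,0.1,0.1,0.1,0.1,0.1,0.1,0.1]}}

```text
time_s: 25.3
eef_pos: [0.5143, 0.0073, 0.188]
eef_rot: [0.001, 0.675, 0.738, 0.001]
wrist_force: [4.0, 2.0, 5.4]
opening: 0.172
grasp_force: 58.9
```

```bash
python3 st.py
```

```text
t 25.3 pos [0.5143 0.0073 0.188 ] R 0.0395 ang -174.38 F [3.97 2.   5.41] Ftan -1.6 Frad -4.14 op 0.172 gf 58.857665257528424 yaw 95.15
```

Request:
{"fn": "play_rows", "kwargs": {"xyz": [[0,0,0],[0,0,0],[0,0,0],[0,0,0],[0,0,0],[0,0,-15],[0,0,-45],[0,0,-85],[0,0,-110],[0,0,-115]], "rot": [[0,0,0],[0,0,0],[0,0,0],[0,0,0],[0,0,0],[0,0,0],[0,0,0],[0,0,0],[0,0,0],[0,0,0]], "grip": [0.2,0.3,0.45,0.5,0.5,0.5,0.5,0.5,0.5,0.5]}}

```text
time_s: 26.55
eef_pos: [0.5142, 0.0072, 0.305]
eef_rot: [0.002, 0.675, 0.738, 0.001]
wrist_force: [-0.8, -0.5, -0.1]
opening: 0.503
grasp_force: 0.0
```

Request:
{"fn": "play_rows", "kwargs": {"xyz": [[0,0,0],[0,0,-15],[0,0,-30],[0,0,-40],[0,0,-40],[0,0,-40],[0,0,-40],[0,0,-40],[0,0,-40],[0,0,-40]], "rot": [[0,0,0],[0,0,0],[0,0,0],[0,0,0],[0,0,0],[0,0,0],[0,0,0],[0,0,0],[0,0,0],[0,0,0]], "grip": [0.5,0.5,0.5,0.5,0.5,0.5,0.5,0.5,0.5,0.5]}}

```text
time_s: 27.8
eef_pos: [0.5131, 0.0074, 0.3419]
eef_rot: [-0.0, 0.675, 0.738, -0.0]
wrist_force: [-0.5, -0.5, 1.1]
opening: 0.503
grasp_force: 0.0
```

```bash
python3 look.py w4; python3 caps.py w4; python3 beam.py w4
```

```text
27.8 [0.51305605 0.00739034 0.34191705] [-0.52953853 -0.47037172  1.07359891] 0.5030571097463775
[263.  72.] 321 w [0.5087 0.0946] ang 118.27 R 0.0947 top z 0.1449 xy [0.5086 0.0943]
[392. 127.] 277 w [0.6365 0.0564] ang 28.6 R 0.0944 top z 0.1445 xy [0.6354 0.056 ]
[210. 129.] 282 w [0.463  0.0392] ang 162.8 R 0.0948 top z 0.1447 xy [0.4635 0.0391]
[384. 197.] 251 w [ 0.6434 -0.0147] ang -16.07 R 0.0935 top z 0.1446 xy [ 0.6442 -0.0158]
[213. 199.] 242 w [ 0.4695 -0.0324] ang -152.61 R 0.0948 top z 0.1446 xy [ 0.4697 -0.0338]
[264. 243.] 250 w [ 0.5258 -0.0768] ang -107.55 R 0.0923 top z 0.144 xy [ 0.526  -0.0792]
[332. 243.] 216 w [ 0.5986 -0.0713] ang -61.37 R 0.0939 top z 0.1446 xy [ 0.5962 -0.0684]
handle 0.0401 -173.22
0.086 383 [65.55 73.67 80.82] 73.18
0.096 387 [66.19 73.7  80.01] 73.1
0.106 390 [66.73 73.62 79.55] 73.14
0.116 401 [67.82 73.81 78.87] 73.35
0.126 428 [67.93 73.7  78.73] 73.33
0.136 435 [68.37 73.65 78.36] 73.37
```

View pics/w4.png

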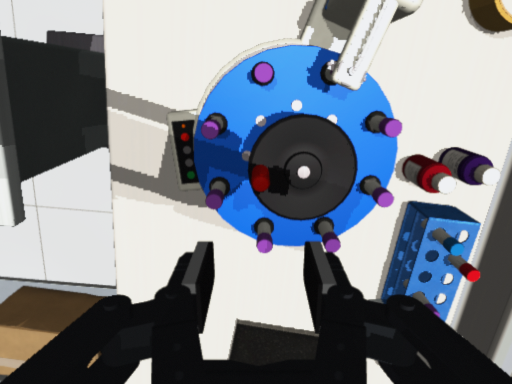

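The released carousel stands still. The tube's neighbours are at (263,72) and (392,127), either side of the beam tip at (345,80), and the pressed tube is hidden under the arm. Cap spacing puts it at about 73.2°, and the beam is at about 73.2°.

```bash
python3 -c "
from bench import ctrl
print(ctrl.hand_in())"
```

```text
the job is handed in; nothing more can be done
None
```

I found the dragging tube by feel (about 0.43 N m against the shoe), turned it out, pressed it home with at most about 16 N, and centred it under the sampling arm again to within about half a degree; then I let go and handed the job in at about 28 s.

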